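# Set the boiler controller's address wheels and snap its cover on

## Task

The boiler's control box must carry the address 4-7-2, read from the left as seen from the robot's side. The middle wheel already shows 7: leave it alone, roll the left wheel to 4 and the right wheel to 2 so that each digit lies squarely on top, in line with the white marks, then lower the loose cover over the box, without dropping it, and press it down until it snaps fully home all round. Do not disturb the other things on the bench.

Things in the scene. Friction and masses are not known exactly. Their poses are not given: they have to be found in the camera images.
- box: control box fixed to the bench. Origin: centre of its underside; y along its long side (left as seen from the robot), x away from the robot, z up; yaw within 0.2 rad. Grey foot flange 142 (x) x 246 (y) mm, top at z = 20 mm; on it a plinth 118 x 226 mm up to z = 40 mm, its top edge bevelled 4 mm. Three black thumbwheels stand half out of the plinth's top, in a row along y
- wheel_left (a joint): left wheel (+y end): angle in rad about the box's y axis, growing as its top rolls away from the robot (+x). Digit d is squarely on top at 0.6283*d (36 degrees a digit), 4 at 2.513; rolling the top away raises the number. Starts 1 to 2 digits below 4. No clicks: friction (0.03 Nm) holds it where it is left; end stops just below 0 and above 9
- wheel_middle (a joint): middle wheel, like the left one; it already shows 7 (4.398 rad) and is to be left alone
- wheel_right (a joint): right wheel (-y end), like the left one; 2 is at 1.257 rad. It starts about 1 to 2 digits above 2.
- wheel_left_axle (a point): left wheel's centre, on its axis: 60 mm to +y of the box's centre, 40 mm above the bench, level with the plinth's top. Every wheel: black disc 60 mm across, 16 mm wide (y), flat sides that can be pinched and carried round; 44 mm free between wheels. White digits 0-9 on the rim, upright from the robot's side, low ridges between; the topmost counts, in line with white marks beside the wheel
- wheel_middle_axle (a point): the same point of the middle wheel, over the box's centre
- wheel_right_axle (a point): the same point of the right wheel, 60 mm to -y of the box's centre
- cover: loose grey plastic cover, a deep tray open below, 0.26 to 0.4 kg, standing rim down beside the box, left or right of it; yaw within 0.2 rad. Origin: centre of its rim's plane. Outside 132 (x) x 240 (y) x 58 mm high without the rib; inside 124 x 232 mm, 54 mm deep: 3 mm clearance round the plinth. May go on either way round. Home, its rim rests on the flange, its origin 20 mm above the box's
- cover_grip (a point): middle of the top face of the cover's grip rib, 90 mm above the cover's origin. The rib stands on the middle of the roof: 60 mm long (along the cover's x), 16 mm wide (along y), 32 mm tall.
- paste_jar: bystander: small white jar, 44 mm across, 60 mm tall, between box and cover; origin at its underside
- gas_alarm: bystander: white gas alarm 75 x 125 x 34 mm lying on the bench, origin at its underside
- tape_roll: bystander: white tape roll 56 mm across, 14 mm high, origin at its underside
- wrench: bystander: steel wrench lying on the bench
- screwdriver: bystander: screwdriver lying on the bench near the robot
- brass_fitting: bystander: brass pipe fitting, 32 mm across, 36 mm high
- pipe_cap: bystander: small white plastic pipe cap, 32 mm across, 20 mm high
- catch (a point): one of two spring balls, the cover's catches, 5 mm proud of the plinth's short faces (+y and -y) at x = 0, z = 30 mm; this point is the +y ball's tip. About 16 mm above home they stop the cover's rim and carry its weight; a push down of about 5 to 15 N takes the rim past them and they snap into windows in the cover's short walls

How it is judged:
By the outcome, as a careful person would: the job done as asked, in the order asked, and still so for the second after the job is handed in, with the robot touching nothing.
It also fails if it takes over 72 s, if anything falls off the work surface, if the arm or the gripper's body presses on something with over 40 N, if the wrist force passes 120 N, or if a joint passes its speed limit or range.

## Robot

A 6-joint arm with a two-finger parallel gripper is mounted at the origin on the work surface. World frame = base frame: x ahead of the robot, y to its left, z up, the work surface at z = 0. Lengths are in mm, angles in rad, forces in N, time in s.
With the tool pointing down it reaches from about 325 to 850 mm from the base axis. Payload 15.5 kg.
Tool frame: the origin (TCP) lies at the very end of the fingers, on their centre line; the grasp point (between the pads) lies 19 mm behind it (env.grip_point_offset is the distance from the TCP to the grasp point, in mm); z points along the fingers, x is the direction in which the jaws open and shut, and the axes are right-handed (so a half turn about z gives the same grasp; the last joint's range is limited). The gripper opens to 91 mm and grips with 3 to 60 N. Pads are 32 mm wide; open, the fingers measure 118 mm over their backs; the gripper's body (76 mm by 178 mm) begins 60 mm behind the grasp point.
Start: joints at [-1.417, 0.494, 1.345, -0, 1.302, -0.096], TCP at [153.902, -605.756, 213.915] pointing down, gripper open.
Joint ranges: [-2.91, 2.91], [-0.82, 2.16], [0.22, 2.67], [-1.22, 4.37], [0.12, 2.79], [-3.08, 3.08]. Speed limits (rad/s): [1.89, 1.89, 2.57, 3.01, 3.01, 3.01].

## Interface

Orientations are given as a unit quaternion [x, y, z, w].
In Python, from station import env, observe, eyes, workorder gives the robot as it stands. Calls block until the motion is done:
- env.move_ptp(position, orientation): joint-space move of the TCP to a pose.
- env.line_to(position, max_speed=150, frame=None, threshold=None): straight line of the TCP; frame=None keeps the orientation; max_speed is the mean speed in mm/s. With threshold (N) it stops when the force on the tool has changed by that much, and returns True; else False.
- env.move_joints(angles): joint-space move.
- env.gripper_to(opening, grip_force=None): finger opening in mm; grip_force is the grip in N (None keeps the last); returns when the fingers have stopped.
- env.dwell(seconds).
- env.solve_ik(position, orientation): joint angles nearest the present ones, or None.
- observe(): the state.
- eyes.read_camera(name): name is "scene" or "top"; returns a dict with "pixels" (400x640x3 uint8, red, green, blue), "intrinsics" (3x3 intrinsics, pixels), "origin" and "attitude" of the camera in the world. Camera axes: x right, y up, looking along -z (the intrinsics and any distortion apply to the point x, -y, -z); pixel columns grow to the right and rows downward; lengths in mm; the calibration is good to about 2 mm. A picture is of the moment at which its call begins. There is no depth.
A pose or a line that the arm cannot do raises env.MotionError and nothing moves.
- workorder.close_job(): hands the job in, once; it reports no verdict.
The state is a dict: "time": time; "qpos": joint angles; "qvel": joint speeds; "joint_efforts": joint torques, N m; "ee_pos": TCP position; "tool_rot": TCP orientation; "wrist_force": force on the tool from outside, world axes, zero at the start; "torque": the same for the moment, N m; "gripper_width": finger opening in mm.
Only numpy, scipy, OpenCV 4.12 (cv2) and the standard library are available. Lean on these libraries where they do the work, as an engineer would, in place of code of your own. Each camera call takes 0.05 s, during which the arm holds its last target. There are 200 camera calls.

## Working session

There is one attempt and no reset: what is moved stays moved. The work goes in short steps, each a Python script; the robot and the scene stay as the last script left them, time stands still between calls to the robot, and variables do not carry over. Pictures are saved under pics/ and viewed, about 8 in all and at most 12, crops included, and the job is handed in when it is done.

```bash
ls; mkdir -p pics; cat > h.py <<'E'
import numpy as np, cv2
from scipy.spatial.transform import Rotation as R
from station import env, observe, eyes, workorder
def att(c):
    a=np.array(c["attitude"],float)
    return a if a.shape==(3,3) else R.from_quat(a).as_matrix()
def snap(cam,name,crop=None,scale=1):
    c=eyes.read_camera(cam); p=c["pixels"]
    if crop: x0,y0,x1,y1=crop; p=p[y0:y1,x0:x1]
    if scale!=1: p=cv2.resize(p,None,fx=scale,fy=scale,interpolation=cv2.INTER_CUBIC)
    cv2.imwrite(f"pics/{name}.png",p[...,::-1]); return c
def proj(c,P):
    P=np.atleast_2d(P); q=(P-np.array(c["origin"]))@att(c); K=np.array(c["intrinsics"])
    d=np.array(c.get("distortion",np.zeros(5)),float).ravel()
    q=q*[1,-1,-1]
    return cv2.projectPoints(q,np.zeros(3),np.zeros(3),K,d)[0].reshape(-1,2)
def unproj(c,uv,z):
    K=np.array(c["intrinsics"]); d=np.array(c.get("distortion",np.zeros(5)),float).ravel()
    n=cv2.undistortPoints(np.array(uv,float).reshape(-1,1,2),K,d).reshape(-1,2)
    r=np.c_[n[:,0],-n[:,1],-np.ones(len(n))]@att(c).T; o=np.array(c["origin"])
    return o+r*((z-o[2])/r[:,2])[:,None]
E
python3 - <<'E'
from h import *
for n in("scene","top"):
    c=snap(n,n+"0",scale=1.25); print({k:v for k,v in c.items() if k!="pixels"})
print(observe())
E
```

```text
pics
{'intrinsics': array([[401.21394523,   0.        , 313.6213698 ],
       [  0.        , 401.21394523, 207.32054457],
       [  0.        ,   0.        ,   1.        ]]), 'origin': array([1183.5577222 ,  109.69401478,  484.55231514]), 'attitude': array([0.31626509, 0.36985409, 0.65756508, 0.57514564])}
{'intrinsics': array([[423.35230347,   0.        , 316.81185481],
       [  0.        , 423.35230347, 195.44168938],
       [  0.        ,   0.        ,   1.        ]]), 'origin': array([ 468.39326721,   -2.01251886, 1052.93578262]), 'attitude': array([-0.04446857,  0.03473482,  0.71249839, -0.69940123])}
{'time': 0.1, 'qpos': array([-1.41752887e+00,  4.94121416e-01,  1.34604994e+00, -2.54962657e-06,
        1.30250266e+00, -9.55322862e-02]), 'qvel': array([-3.19550267e-04, -1.19429594e-03, -2.03709172e-03,  5.63875952e-05,
       -3.23038801e-04, -1.10292423e-04]), 'joint_efforts': array([ 2.11589293e-03, -8.80241203e+01, -3.82545018e+01,  7.11253099e-02,
        4.82482393e-02, -3.69849192e-05]), 'ee_pos': array([ 153.83209287, -605.42882119,  213.40417696]), 'tool_rot': array([ 7.89379861e-01, -6.13904832e-01, -3.94039896e-04, -3.70232248e-04]), 'wrist_force': array([-0.87043011, -0.493862  , -0.40381898]), 'torque': array([0.01935644, 0.01316969, 0.0212162 ]), 'gripper_width': 91.63964504957671}
```

View pics/top0.png

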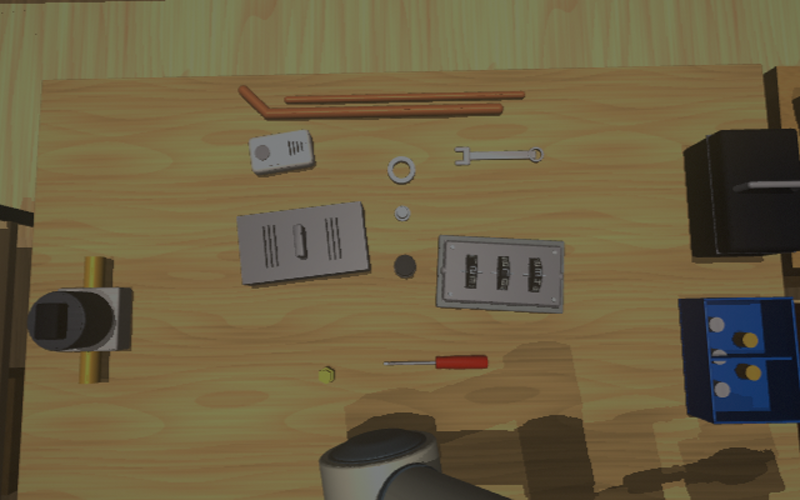

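View pics/scene0.png

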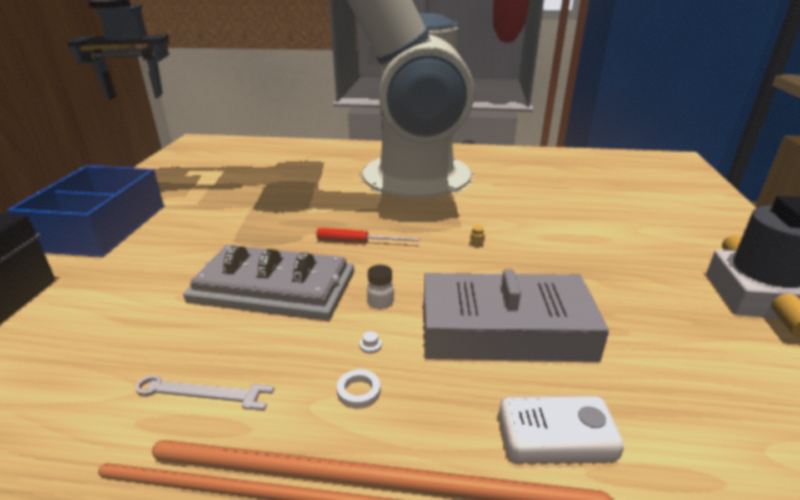

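The top view (shown at 1.25×) has the cover on the left around (303,243), the box on the right around (500,273), the jar at (405,266) and the tape, cap and alarm behind. I'll take enlarged crops for exact corners and digits.

```bash
python3 - <<'E'
from h import *
c=eyes.read_camera("top"); p=c["pixels"]
a=cv2.resize(p[180:260,340:460],None,fx=6.6,fy=6.6,interpolation=cv2.INTER_CUBIC)
b=cv2.resize(p[155:235,180:305],None,fx=5,fy=5,interpolation=cv2.INTER_CUBIC)
a=np.clip(a.astype(float)*1.8,0,255).astype(np.uint8)
b=np.clip(b.astype(float)*1.8,0,255).astype(np.uint8)
cv2.imwrite("pics/box1.png",a[...,::-1]); cv2.imwrite("pics/cov1.png",b[...,::-1])
E
```

```text
(no output)
```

View pics/box1.png

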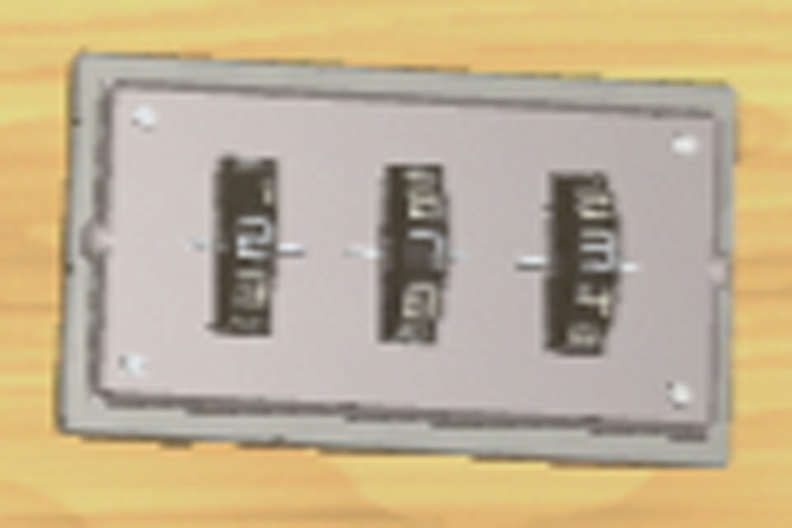

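View pics/cov1.png

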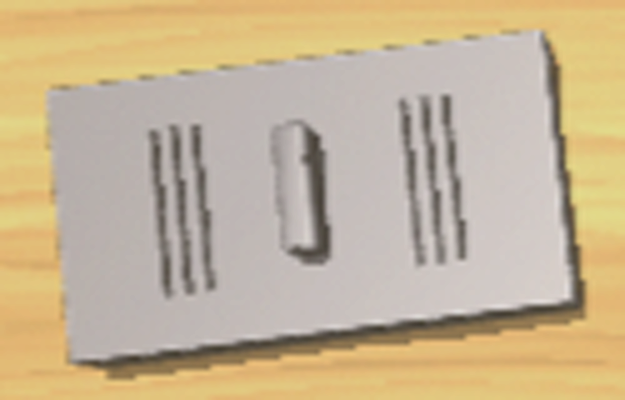

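Left wheel: "2" at (258,238), just beyond its marks at row 246. Right wheel: "3" at (598,252), beyond its marks at row 265. Middle: "7" at about (428,248). Next I fit the poses.

```bash
cat > fit.py <<'E'
from h import *
from scipy.optimize import least_squares
c=eyes.read_camera("top")
def w(p,L): 
    L=np.array(L,float); co,s=np.cos(p[2]),np.sin(p[2])
    return np.c_[p[0]+co*L[:,0]-s*L[:,1],p[1]+s*L[:,0]+co*L[:,1],L[:,2]]
def fit(L,uv,x0):
    r=least_squares(lambda p:(proj(c,w(p,L))-uv).ravel(),x0); return r.x,np.round(r.fun,2).reshape(-1,2)
if __name__=="__main__":
    f=lambda a,s,o:np.array(a,float)/s-.5/1+.5/s+o
    uv=f([(75,55),(735,88),(727,465),(60,433),(195,245),(290,248),(355,252),(455,257),(525,261),(632,267)],6.6,[340,180])
    L=[(71,123,20),(71,-123,20),(-71,-123,20),(-71,123,20)]
    pb,r=fit(L,uv[:4],[450,-150,0]); print("box",pb,r.tolist())
    print("marks local",[np.round(((unproj(c,u,40)[0,:2]-pb[:2])@np.array([[np.cos(pb[2]),-np.sin(pb[2])],[np.sin(pb[2]),np.cos(pb[2])]])),1).tolist() for u in uv[4:]])
    uc=f([(48,90),(543,30),(578,303),(70,360)],5,[180,155])
    pc,r=fit([(66,120,58),(66,-120,58),(-66,-120,58),(-66,120,58)],uc,[450,150,0]); print("cover",pc,r.tolist())
    print("grip seen",unproj(c,f([(290,187)],5,[180,155]),90))
    for y,ds in ((60,[(258,238,2),(255,290,3),(265,190,1)]),(0,[(428,248,7),(418,300,8),(427,200,6)]),(-60,[(598,252,3),(596,305,4),(595,205,2)])):
        for u,v,d in ds:
            t=f([(u,v)],6.6,[340,180])[0]
            g=lambda q:proj(c,w(pb,[(30*np.sin(q),y,40+30*np.cos(q))]))[0]-t
            q=least_squares(lambda q:g(q[0]),[0.]).x[0]; print(y,d,"theta",round(q+.6283*d,3),"digit",round(q/.6283+d,2))
E
python3 fit.py
```

```text
box [ 5.23752462e+02 -1.90078803e+02 -6.82026920e-02] [[-0.34, -0.48], [0.26, -0.64], [0.57, 0.7], [-0.5, 0.35]]
marks local [[-0.0, 77.1], [0.6, 42.8], [0.3, 19.3], [0.3, -16.8], [0.1, -42.0], [-0.2, -80.5]]
cover [5.88490719e+02 1.89254655e+02 9.94291949e-02] [[-0.18, -0.37], [0.5, -0.21], [-0.37, -0.02], [0.06, 0.58]]
grip seen [[588.37390883 192.14442856  90.        ]]
60 2 theta 1.306 digit 2.08
60 3 theta 1.307 digit 2.08
60 1 theta 1.296 digit 2.06
0 7 theta 4.429 digit 7.05
0 8 theta 4.415 digit 7.03
0 6 theta 4.416 digit 7.03
-60 3 theta 1.967 digit 3.13
-60 4 theta 1.963 digit 3.12
-60 2 theta 1.956 digit 3.11
```

```bash
cat > wh.py <<'E'
from h import *
BOX=np.array([523.75,-190.1]); YAW=-0.068; RB=R.from_euler("z",YAW)
D=R.from_matrix(np.array([[0,1,0],[1,0,0],[0,0,-1.]]))   # tool x=+y, y=+x, z=down
def pose(y,q,rho,flip=0):
    p=np.r_[BOX,40]+RB.apply([rho*np.sin(q),y,rho*np.cos(q)])
    o=(RB*R.from_euler("y",q)*D*R.from_euler("z",np.pi*flip)).as_quat()
    return p,o
def go(y,q,rho,v,flip): p,o=pose(y,q,rho,flip); return env.line_to(p,v,frame=o)
def roll(y,q0,q1,flip,rho=16,first=True):
    env.move_ptp(*pose(y,q0,90,flip)); env.gripper_to(40)
    go(y,q0,rho,120,flip)
    f0=observe()["wrist_force"]; print("grip",env.gripper_to(14,grip_force=8)); s=observe()
    print("F",np.round(s["wrist_force"]-f0,2),"w",s["gripper_width"])
    n=int(np.ceil(abs(q1-q0)/.2))
    for q in np.linspace(q0,q1,n+1)[1:]: go(y,q,rho,8,flip)
    s=observe(); print("F",np.round(s["wrist_force"]-f0,2),"t",s["time"])
    env.gripper_to(40); go(y,q1,90,150,flip)
E
python3 - <<'E'
from wh import *
for fl in (0,1):
  for y,qs in((60,(-.615,.615)),(-60,(.345,-.345))):
    for q in qs:
      for rho in (90,16):
        r=env.solve_ik(*pose(y,q,rho,fl)); print(fl,y,q,rho,None if r is None else np.round(r,2))
E
```

```text
0 60 -0.615 90 [-0.6   0.42  2.31  2.    0.32  2.25]
0 60 -0.615 16 [-0.53  0.62  2.26  2.41  0.4   1.87]
0 60 0.615 90 [-0.26  0.89  0.99 -0.12  1.86 -1.76]
0 60 0.615 16 [-0.27  0.9   1.16 -0.12  1.68 -1.75]
0 -60 0.345 90 [-0.45  0.73  1.2  -0.13  1.53 -1.93]
0 -60 0.345 16 [-0.47  0.78  1.32 -0.13  1.37 -1.92]
0 -60 -0.345 90 [-0.71  0.41  1.91  0.38  0.57 -2.51]
0 -60 -0.345 16 [-0.68  0.56  1.92  0.49  0.42 -2.61]
1 60 -0.615 90 [-0.6   0.42  2.31  2.    0.32 -0.89]
1 60 -0.615 16 [-0.53  0.62  2.26  2.41  0.4  -1.27]
1 60 0.615 90 [-0.26  0.89  0.99 -0.12  1.86  1.38]
1 60 0.615 16 [-0.27  0.9   1.16 -0.12  1.68  1.39]
1 -60 0.345 90 [-0.45  0.73  1.2  -0.13  1.53  1.21]
1 -60 0.345 16 [-0.47  0.78  1.32 -0.13  1.37  1.22]
1 -60 -0.345 90 [-0.71  0.41  1.91  0.38  0.57  0.63]
1 -60 -0.345 16 [-0.68  0.56  1.92  0.49  0.42  0.53]
```

```bash
python3 - <<'E'
from wh import *
roll(60,-.05,.565,1)
print(observe()["time"])
roll(60,-.05,.565,1)
print(observe()["time"])
E
```

```text
grip False
F [-1.93 -6.84  3.14] w 16.06792457514161
F [ 1.55 -6.8  -4.54] t 6.3917
7.5917
grip False
F [-2.71 -7.52  3.31] w 15.749147455755368
F [-0.35 -8.36 -4.68] t 11.7833
12.9833
```

```bash
sed -i 's/-190.1/-191.3/' wh.py; python3 - <<'E'
from wh import *
roll(-60,.6,-.085,1)
env.move_ptp([420,-420,250],pose(-60,0,0,1)[1])
c=eyes.read_camera("top"); p=c["pixels"]; print(observe()["time"])
a=cv2.resize(p[180:260,340:460],None,fx=6.6,fy=6.6,interpolation=cv2.INTER_CUBIC)
cv2.imwrite("pics/box2.png",np.clip(a.astype(float)*1.8,0,255).astype(np.uint8)[...,::-1])
E
```

```text
grip False
F [0.95 3.69 3.65] w 16.200525310008242
F [-4.11  3.95  3.51] t 16.9833
19.1417
```

View pics/box2.png

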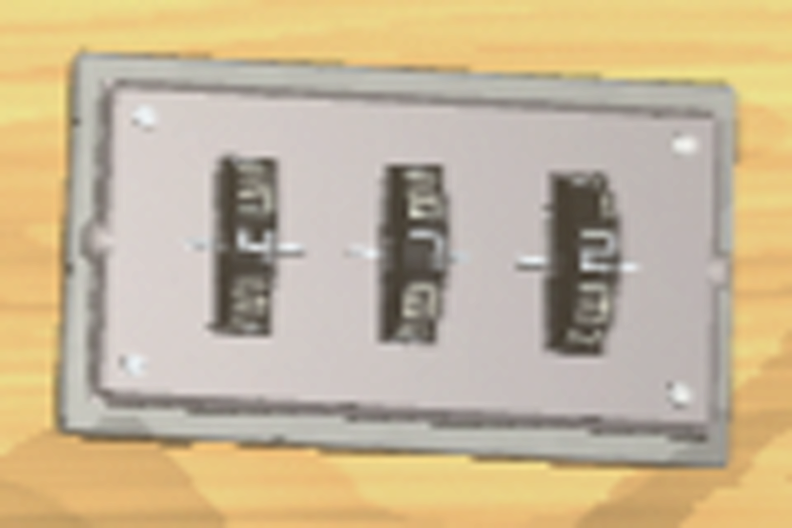

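The box now reads 4-7-2. The left 4 at (253,240) sits level with the middle 7 relative to its marks. The right 2 at (600,251) looks slightly beyond its marks at row 265. I'll unroll the rims from both cameras to measure this.

```bash
cat > unroll.py <<'E'
from h import *
from fit import w
def unroll(cam,pb,rng=1.0):
    c=eyes.read_camera(cam); out=[]
    phis=np.linspace(rng,-rng,401); ys=np.linspace(9,-9,90)
    for y0 in(60,0,-60):
        L=np.array([(30*np.sin(a),y0+y,40+30*np.cos(a)) for a in phis for y in ys])
        m=proj(c,w(pb,L)).astype(np.float32).reshape(401,90,2)
        out.append(cv2.remap(c["pixels"],m[...,0],m[...,1],cv2.INTER_CUBIC))
    return out
def run(name):
    pb=[523.75,-190.1,-.068]; t=unroll("top",pb); s=unroll("scene",pb)
    rows=[]
    im=np.hstack([cv2.copyMakeBorder(np.clip(x.astype(float)*(1.8 if i<3 else 1.2),0,255).astype(np.uint8),0,0,8,8,cv2.BORDER_CONSTANT,value=(255,0,0)) for i,x in enumerate(t+s)])
    im=im.copy(); im[200]=(0,255,0)
    for k in(-1,1): im[200+int(k*.314/.005)]=(0,120,255)
    cv2.imwrite(f"pics/{name}.png",im[...,::-1])
    for i,x in enumerate(t+s):
        g=x[:,18:72].max(2).astype(float); pr=g[137:264].copy()
        # brightness profile of strong whites
        th=np.percentile(g,20)*.5+g.max()*.5; b=np.where((g>th).sum(1)>3)[0]
        runs=np.split(b,np.where(np.diff(b)>3)[0]+1)
        print(("top","scn")[i//3],("L","M","R")[i%3],[(round((200-(r[0]+r[-1])/2)*.005,3),len(r)) for r in runs if len(r)])
if __name__=="__main__":
    import sys; run(sys.argv[1])
E
python3 unroll.py unr1
```

```text
top L [(np.float64(0.58), 63), (np.float64(0.005), 45), (np.float64(-0.742), 24)]
top M [(np.float64(0.572), 68), (np.float64(0.118), 47), (np.float64(-0.63), 91)]
top R [(np.float64(0.79), 5), (np.float64(0.108), 96), (np.float64(-0.33), 13), (np.float64(-0.558), 46), (np.float64(-0.753), 8)]
scn L [(np.float64(0.53), 87), (np.float64(-0.18), 53)]
scn M [(np.float64(0.988), 6), (np.float64(0.52), 97), (np.float64(-0.008), 64)]
scn R [(np.float64(0.66), 79), (np.float64(-0.272), 230)]
```

View pics/unr1.png

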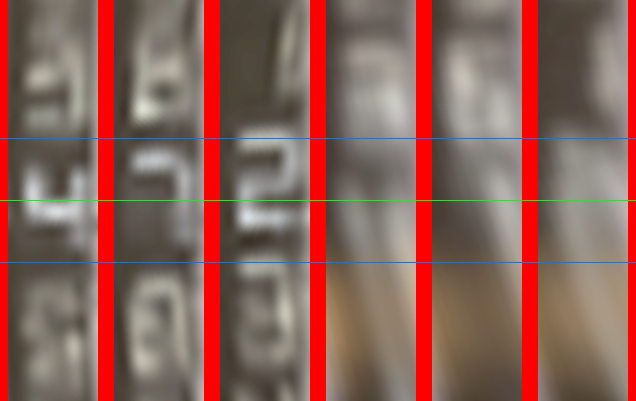

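Against the middle wheel (centre row ≈198), the left is about 0.02 rad low, which is fine. The right is about 0.08 rad high, so it gets a short corrective stroke.

```bash
sed -i 's/-191.3/-190.9/' wh.py; python3 - <<'E'
from wh import *
roll(-60,.3,.2,1)
env.move_ptp([440,60,300],pose(-60,0,0,1)[1])
from unroll import run
run("unr2"); print(observe()["time"])
E
```

```text
grip False
F [0.72 1.   3.92] w 16.062726041967323
F [-2.62  1.27  4.95] t 22.0917
top L [(np.float64(0.582), 64), (np.float64(0.005), 45), (np.float64(-0.745), 25)]
top M [(np.float64(0.578), 68), (np.float64(0.118), 47), (np.float64(-0.63), 91)]
top R [(np.float64(-0.01), 75), (np.float64(-0.595), 63), (np.float64(-0.868), 6)]
scn L [(np.float64(0.528), 88), (np.float64(-0.182), 56)]
scn M [(np.float64(0.99), 5), (np.float64(0.518), 94), (np.float64(-0.002), 62)]
scn R [(np.float64(0.98), 9), (np.float64(0.572), 64), (np.float64(-0.332), 202)]
24.825
```

View pics/unr2.png

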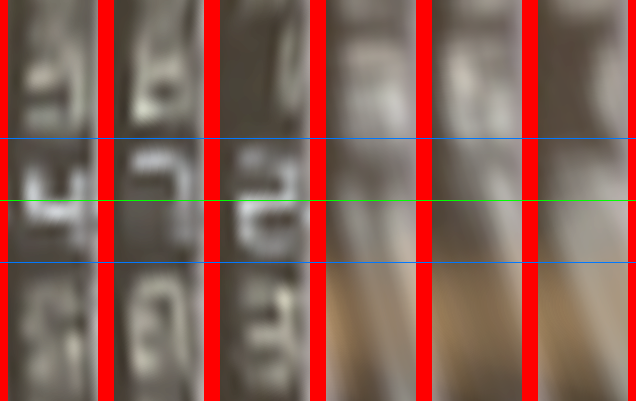

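All three digits now sit within about 0.03 rad of the middle wheel. Next I pick up the cover.

```bash
cat > cv.py <<'E'
from wh import *
CP=np.array([588.5,189.6]); CY=.0994
def o(y): return (R.from_euler("z",y)*D*R.from_euler("z",np.pi)).as_quat()
E
python3 - <<'E'
from cv import *
print(np.round(env.solve_ik([*CP,64],o(CY)),2),np.round(env.solve_ik([*BOX,84],o(YAW)),2))
env.gripper_to(50); env.move_ptp([*CP,140],o(CY)); env.line_to([*CP,64],120)
f0=observe()["wrist_force"]; env.gripper_to(10,grip_force=50); s=observe(); print(np.round(s["wrist_force"]-f0,1),s["gripper_width"])
env.line_to([*CP,175],100); s=observe(); print(np.round(s["wrist_force"]-f0,1),s["gripper_width"],np.round(s["torque"],2))
env.line_to([*BOX,175],180,frame=o(YAW))
env.line_to([*BOX,64+52],100)
s=observe(); print(s["time"],s["ee_pos"],s["tool_rot"],o(YAW),np.round(s["wrist_force"]-f0,1))
c=snap("scene","sc3",(120,150,320,275),4)
E
```

```text
[ 0.22  0.65  1.51 -0.    0.97  1.69] [-0.46  0.56  1.65 -0.    0.93  1.18]
[-0.3  0.5  2.9] 15.573602713757142
[-0.2  0.5 -3.6] 15.883861604835923 [ 0.04 -0.02 -0.05]
31.9 [ 524.07219658 -190.99252046  116.38113695] [-6.82672504e-01  7.30724419e-01 -2.52514984e-04  1.11864189e-04] [ 0.68266111 -0.73073511  0.          0.        ] [-0.2  0.9 -4.2]
```

View pics/sc3.png

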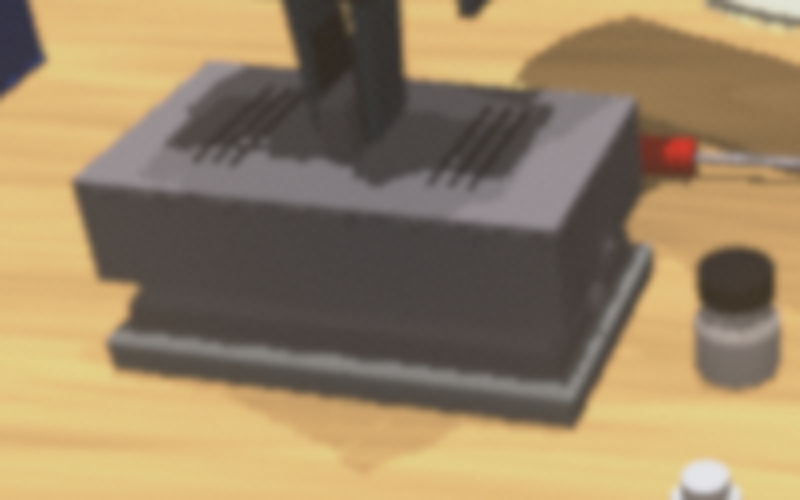

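The cover hangs level over the box. Roof corners are at (75,182), (562,230), (635,97), (208,65). Flange corners are at (112,343), (575,390), (652,248). I'll check the relative offset with these.

```bash
python3 - <<'E'
from h import *
import fit
c=fit.c=eyes.read_camera("scene")
f=lambda a,s,o:np.array(a,float)/s-.5+.5/s+o
uc=f([(75,182),(562,230),(637,97),(208,63)],4,[120,150])
print(fit.fit([(66,-120,110),(66,120,110),(-66,120,110),(-66,-120,110)],uc,[520,-190,0]))
ub=f([(112,343),(575,390),(652,248)],4,[120,150])
print(fit.fit([(71,-123,20),(71,123,20),(-71,123,20)],ub,[520,-190,0]))
c=fit.c=eyes.read_camera("top"); p=c["pixels"]
a=cv2.resize(p[175:265,335:465],None,fx=6,fy=6,interpolation=cv2.INTER_CUBIC)
cv2.imwrite("pics/top4.png",np.clip(a.astype(float)*1.8,0,255).astype(np.uint8)[...,::-1])
E
```

```text
(array([ 5.23293405e+02, -1.88526775e+02, -5.18788469e-02]), array([[-0.72,  0.15],
       [ 0.07, -0.15],
       [ 0.63, -0.15],
       [ 0.06, -0.34]]))
(array([ 5.21233769e+02, -1.89271494e+02, -6.23427348e-02]), array([[-1.69, -0.84],
       [ 0.65,  1.62],
       [ 1.08, -2.12]]))
```

View pics/top4.png

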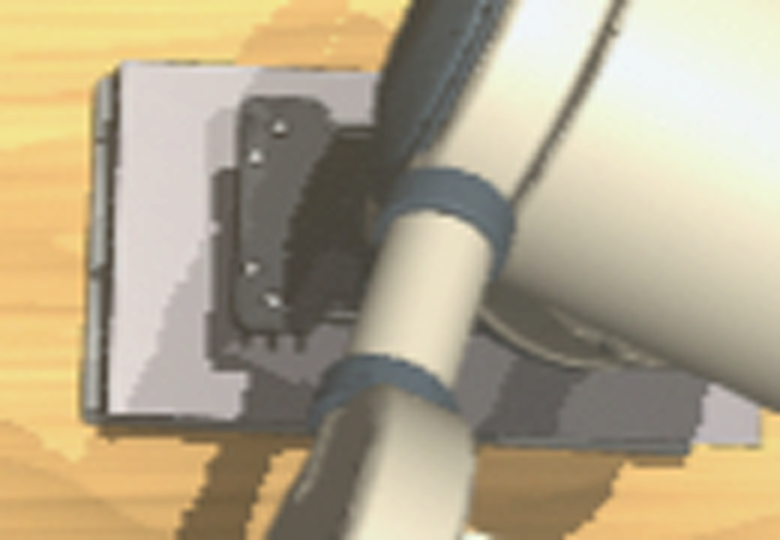

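The top view is partly hidden by the arm. The two left roof corners are visible at (122,62) and (107,413). I'll compare them with the prediction, then descend until contact.

```bash
python3 - <<'E'
from cv import *
import fit
uv=(np.array([(122,62),(107,413)])/6.-.5+.5/6)+[335,175]
print("dxy",np.round(unproj(fit.c,uv,110)-fit.w([*BOX,YAW],[(66,120,110),(-66,120,110)]),1).tolist())
f0=observe()["wrist_force"]
hit=env.line_to([*BOX,64+26],25,threshold=5); s=observe()
print(hit,"origin z",s["ee_pos"]-[*BOX,64],np.round(s["wrist_force"]-f0,1),np.round(s["torque"],2),s["time"])
E
```

```text
dxy [[-1.0, -0.2, 0.0], [0.3, -0.1, 0.0]]
True origin z [-0.10735323  0.06587197 33.99836612] [ 2.1 -0.3  0.6] [-0.19 -0.35  0.03] 32.8583
```

Contact came at 34 mm, which is catch height, so the rim is already around the plinth. Now I press.

```bash
python3 - <<'E'
from cv import *
f0=np.array([0,0,-4])
for z in(26,18.5):
    hit=env.line_to([*BOX,64+z],30,threshold=45); s=observe()
    print(hit,"d",np.round(s["ee_pos"]-[*BOX,64],2),np.round(s["wrist_force"]-f0,1),s["gripper_width"],s["time"])
E
```

```text
False d [-0.56  0.3  25.28] [ 1.3 -1.3 -9.7] 16.020426667363203 33.2833
True d [ 0.21 -0.07 19.5 ] [-0.4  0.5  8.8] 15.830122526028678 33.575
```

```bash
python3 - <<'E'
from cv import *
env.gripper_to(40); env.line_to([*BOX,150],120); env.gripper_to(0)
print("top press",env.line_to([*BOX,106],30,threshold=30)); s=observe(); print(s["ee_pos"],s["wrist_force"])
env.line_to([*BOX,200],150); env.move_ptp([380,-440,280],o(YAW))
c=eyes.read_camera("scene")["pixels"]; t=eyes.read_camera("top")["pixels"]
a=cv2.resize(c[150:275,120:340],None,fx=3,fy=3,interpolation=cv2.INTER_CUBIC)
b=cv2.resize(t[90:310,180:470],(660,500),interpolation=cv2.INTER_CUBIC)
b=cv2.resize(np.clip(t[100:300,180:470].astype(float)*1.8,0,255).astype(np.uint8),(320,220))
im=np.zeros((600,660,3),np.uint8); im[:375]=a; im[375:595,:320]=b
cv2.imwrite("pics/end5.png",im[...,::-1]); print(observe()["time"])
E
```

```text
top press True
[ 523.68939073 -190.89040393  110.23893579] [-3.14365111  0.80190445 12.02553974]
38.7667
```

View pics/end5.png

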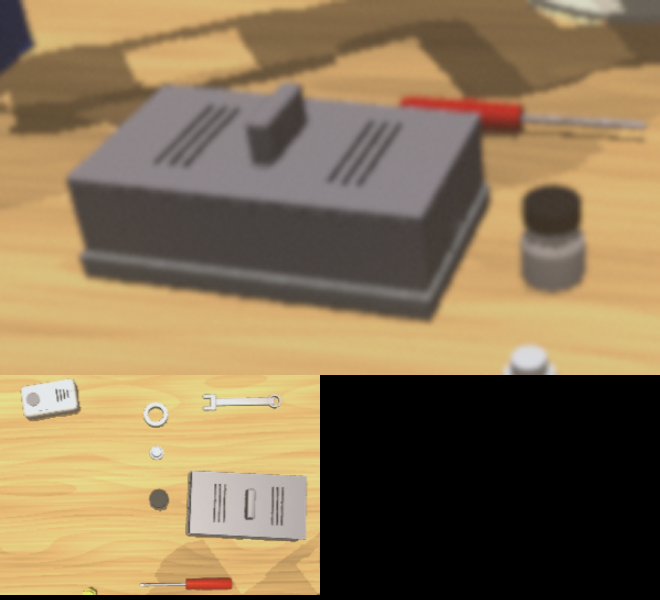

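The cover rests on the flange all round, and the rib top was touched at z = 110.2 mm, where 110 is home. The bystanders are where they were.

```bash
python3 -c "
from h import *
print(workorder.close_job())"
```

```text
the job is handed in; nothing more can be done
None
```

The box is set to 4-7-2, the cover is on and pressed home, and the job was handed in at about 39 s of the 72 s allowed.

- **Wheels:** I pinched the left wheel and rolled it to 4, then the right wheel to 2. The right one first came out about 0.08 rad too high, so I gave it a short corrective stroke. In the last top-camera check, the left and right digits sat about 0.02–0.03 rad from the untouched 7. That is about the limit of the reading, and the scene camera was too blurred to confirm it.
- **Cover:** I carried it by its rib and met the catches at 34 mm, then pressed it down through them. The press stopped on its 45 N limit with the cover's origin near 19.5 mm, where 20 mm is home. A second press with closed fingers found the rib's top at 110.2 mm, where home is 110 mm.
- **Last pictures:** The rim sits on the flange along the sides in view, and the bystanders in view look undisturbed. The brass fitting is only partly in that view. The robot was clear of everything.

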